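Refit the ball and the handwheel of an overhauled valve

ROBOT

A 6-joint arm with a two-finger parallel gripper is mounted at the origin on a cart in front of the work surface, level with it; the furniture and walls round the work are solid. World frame = base frame: x ahead of the robot, y to its left, z up, the work surface at z = 0. Lengths are in m, angles in rad, forces in N, time in s.
With the tool pointing down it reaches from about 0.25 to 0.725 m from the base axis. Payload 4 kg.
Tool frame: the origin (TCP) lies between the finger pads; the fingertips stand 17 mm ahead of it and the grasp point (between the pads) lies 2 mm behind it; z points along the fingers, x is the direction in which the jaws open and shut, and the axes are right-handed (so a half turn about z gives the same grasp; the last joint's range is limited). The gripper opens to 85 mm and grips with 20 to 120 N. Pads are 22 mm wide; open, the fingers measure 114 mm over their backs; the gripper's body (76 mm by 85 mm) begins 54 mm behind the grasp point. The pads swing forward as they close: fully open they stand 13 mm farther back than shut.
Start: joints at [0, 0.241, 0.005, 1.335, 0, 1.571], TCP at [0.5, -0, 0.248] pointing down, gripper open.
Joint ranges: [-2.72, 2.72], [-1.05, 1.87], [-1.09, 1.28], [-1.99, 2.15], [-1.42, 1.44], [-3.14, 3.14]. Speed limits (rad/s): [2.79, 2.79, 3.14, 3.14, 3.14, 3.14].

INTERFACE

Orientations are given as a unit quaternion [x, y, z, w].
In Python, from workcell import telemetry, cams, workorder gives the robot as it stands. The module is installed in compiled form; this text tells all that it offers.
- The arm moves only by the tool apply_moves, never from a script. Its argument "moves" is a list that holds one entry, the list of rows, each a list of 4 numbers: the shift along the tool's x, y, z in mm, then the turn about the tool's z in degrees. A call has exactly 10 rows; each row shifts and turns the pose as measured when the row begins, along the tool's axes as they then stand; what a row does not reach is not made up. A row lasts 1/10 s, in which the tool goes at most 50 mm and 8.59 degrees, less where a joint would pass 70% of its speed; a pose out of reach is approached as far as the arm can. A call with a gripper value outside its range is refused whole. "hand" is the gripper's target within -1 to 1 (fully open at 1, half-way at 0, shut at -1), set as the call begins (left out, the last holds). The fingers move at their own pace and stop on an object; the grip force is fixed at half the most. Time passes only in rows, so rows that do not move let the fingers close, or fill a call up. It gives the time, the measured TCP pose, the force and the opening at its end, in the units of the state.
- telemetry.get_obs(): the state, without advancing time (a new reading comes with each control period).
- cams.camera(name): name is "scene" or "side" or "wrist"; returns a dict with "color" (480x640x3 uint8, red, green, blue), "fovy" (degrees; the focal length in pixels is half the picture's height over the tangent of half this angle, whatever the lens; pixels are square), "cx", "cy" (the principal point, pixels), "camera_from_world" (4x4, takes a point from world to camera coordinates). Camera axes: x right, y down, z forward; pixel columns grow to the right and rows downward; lengths in m; the calibration is good to about 2 mm. The wrist camera is an equidistant fisheye: a pixel r from the principal point sees the ray r / f radians off the axis. A picture is of the moment at which its call begins. There is no depth.
- workorder.job_done(): hands the job in, once; it reports no verdict.
The state is a dict: "clock": time; "joint_pos": joint angles; "joint_vel": joint speeds; "tau": joint torques, N m; "eef_pos": TCP position; "tool_rot": TCP orientation; "ft_force": force on the tool from outside, world axes, zero at the start; "ft_torque": the same for the moment, N m; "grip_width": finger opening in m.
Only numpy, scipy, OpenCV 4.12 (cv2) and the standard library are available. Lean on these libraries where they do the work, as an engineer would, in place of code of your own. Each camera call takes 0.05 s, during which the arm holds its last target. There are 200 camera calls.

TASK

This valve has just been overhauled. Put the steel ball that sits on the tape roll back into the valve's deep open chamber: lower it in and set it down gently, letting go only when it is on its seat at the bottom or within a centimetre of it, because a dropped ball bruises the lapped seat. Fit the handwheel fully home on the square of the valve stem, let go of both, and leave the oil can and the dropper bottle beside it standing where they are.

Things in the scene. Friction and masses are not known exactly. Their poses are not given: they have to be found in the camera images.
- ball: hollow polished steel ball, 64 mm diameter, about 0.15 kg, resting on the hole of a black tape roll (64 mm diameter, 19 mm high); origin at the ball's centre, about 48 mm above the bench at the start; its axes mean nothing
- handwheel: dark handwheel lying flat, 106 mm over its rim, 0.35 kg; origin at the centre of its underside, z up the bore. Square hub 32 x 32 x 36 mm high, flats along x and y, 18 mm square bore right through, parallel to the flats. Rim (14 mm thick) and 4 spokes (on the hub's diagonals) stay below 16 mm, so the top 20 mm of the hub is free to grip
- valve: grey cast valve fixed on the bench, 376 mm long along its y; origin on the bench, z up. At y +95 mm the open chamber: 156 mm inside, mouth with bright flange (196 mm outside) at height 104 mm, floor dished down to a brass seat ring of 38 mm bore, its top at height 33 mm. At y -85 mm the stop valve with the upright stem, its highest part
- chamber_mouth (a point): centre of the open chamber's mouth, level with the top of its flange, 104 mm above the bench
- ball_seat (a point): where the ball's centre lies when it sits on its seat at the bottom of the chamber, 59 mm above the bench, on the chamber's axis
- stem_seat (a point): on the stem's axis, on top of the 29 mm round collar where the handwheel's underside rests when home, 136 mm above the bench; x and y along the flats of the square, z up. The square tapers from 16 mm at the collar to 12.5 mm at 26 mm above it; an 8 mm thread ends 35 mm above it. The stem turns stiffly and may stand at any angle
- oil_can: red oil can with a pointed spout, 60 mm diameter, 130 mm high, standing left of the valve; origin at the centre of its underside
- dropper_bottle: blue dropper bottle, 52 mm diameter, 137 mm high, standing right of the valve; origin at the centre of its underside
Things that resemble listed ones, but are neither listed nor needed, are in the scene too. There is more than one size of the handwheel; the one meant has the size given above.

How it is judged:
At the end, for the whole second after the job is handed in: The ball lies still on its seat at the bottom of the chamber (its centre within 6 mm of the seated position), and the handwheel sits level and still on the stem's square, fully home (underside within 5 mm of the collar, tilt under 0.08 rad) (distance between ball and ball_seat below 0.006 m and linear speed of each of ball, handwheel below 0.02 m/s and distance between handwheel and stem_seat below 0.005 m and angle between handwheel's own z axis and vertical below 0.08 rad); the robot touches nothing.
It fails at once if the ball falls onto its seat instead of being set down (within 80 mm of the seat it moves faster than 0.5 m/s, as after a fall of more than about 13 mm) (distance between ball and ball_seat below 0.08 m and linear speed of ball above 0.5 m/s).
It fails at once if the ball is pressed against the valve with more than 30 N (contact force between ball and valve above 30 N).
It fails at once if the oil can or the dropper bottle is shifted by more than 30 mm or knocked over (distance of any of oil_can, dropper_bottle from where it was at the start of the episode above 0.03 m or angle between any of oil_can, dropper_bottle's own z axis and vertical above 0.5 rad).
It also fails if it takes over 58 s, if anything falls off the work surface, if the arm or the gripper's body presses on something with over 40 N, if the wrist force passes 120 N, or if a joint passes its speed limit or range.

## Working session

There is one attempt and no reset: what is moved stays moved. The work goes in short steps, Python scripts to look and compute and a tool call to move; the robot and the scene stay as the last step left them, time stands still between calls to the robot, and variables do not carry over. Pictures are saved under pics/ and viewed, about 8 in all and at most 12, crops included, and the job is handed in when it is done.

Besides the shell and the picture viewer there is one more tool, called after ">>>" as name(argument=value, ...) on one line, values as JSON. apply_moves: Moves the arm, as the interface text tells. Its arguments: {"type":"object","properties":{"moves":{"type":"array"},"hand":{"type":"number"}},"required":["moves"]}

```bash
mkdir -p pics; cat > h.py <<'E'
import numpy as np, cv2
from workcell import telemetry, cams, workorder
def grab(n,f=None):
    c=cams.camera(n)
    if f: cv2.imwrite('pics/'+f,c['color'][:,:,::-1])
    return c
def ray(c,u,v):
    f=240/np.tan(np.radians(c['fovy'])/2); T=np.array(c['camera_from_world'])
    p=np.array([u-c['cx'],v-c['cy']],float)
    if c.get('fish'):
        r=np.hypot(*p); a=r/f; d=np.array([*(p/max(r,1e-9)*np.sin(a)),np.cos(a)])
    else: d=np.array([p[0]/f,p[1]/f,1])
    R=T[:3,:3]; o=-R.T@T[:3,3]; d=R.T@d
    return o,d/np.linalg.norm(d)
def onz(c,u,v,z):
    o,d=ray(c,u,v); return o+d*(z-o[2])/d[2]
def tri(c1,p1,c2,p2):
    o1,d1=ray(c1,*p1);o2,d2=ray(c2,*p2)
    s=np.linalg.lstsq(np.c_[d1,-d2],o2-o1,rcond=None)[0]
    a,b=o1+d1*s[0],o2+d2*s[1]; return (a+b)/2,np.linalg.norm(a-b)
def proj(c,P):
    f=240/np.tan(np.radians(c['fovy'])/2); T=np.array(c['camera_from_world'])
    q=T[:3,:3]@np.array(P)+T[:3,3]
    if c.get('fish'):
        r=np.hypot(q[0],q[1]); a=np.arctan2(r,q[2]); return c['cx']+f*a*q[0]/r,c['cy']+f*a*q[1]/r
    return c['cx']+f*q[0]/q[2],c['cy']+f*q[1]/q[2]
def wrist(f=None):
    c=grab('wrist',f); c['fish']=1; return c
E
python3 - <<'E'
from h import *
import pickle
cs={n:(wrist if n=='wrist' else lambda f,n=n:grab(n,f))(n+'0.png') for n in('scene','side','wrist')}
pickle.dump(cs,open('c0.pkl','wb'))
for n,c in cs.items():
    T=c['camera_from_world']; print(n,c['fovy'],c['cx'],c['cy'],(-T[:3,:3].T@T[:3,3]).round(3),T[2,:3].round(2))
o=telemetry.get_obs(); print(o)
E
```

```text
scene 52.07876491457555 322.7754855207854 241.62972202499608 [0.148 0.651 0.769] [ 0.38 -0.66 -0.65]
side 42.41285196293989 332.4932669610058 250.8812590932283 [-0.015  1.125  0.834] [ 0.37 -0.78 -0.51]
wrist 65.70646984690485 320.94078305815816 238.53969468738273 [0.501 0.067 0.373] [-0.   -0.27 -0.96]
{'clock': 0.15, 'joint_pos': array([ 1.29134777e-05,  2.41249777e-01,  4.07326663e-03,  1.33520362e+00,
       -3.00226487e-05,  1.57079593e+00]), 'joint_vel': array([-0.00030648, -0.00174211,  0.00420204, -0.00098299,  0.00129838,
       -0.00111545]), 'tau': array([-1.62746033e-03, -3.72633219e+01,  2.52638429e+01,  1.23480460e-02,
       -1.30651040e-05,  1.49362950e-05]), 'eef_pos': array([ 4.99565472e-01, -2.15036127e-06,  2.47627631e-01]), 'tool_rot': array([ 9.99999686e-01,  6.66528493e-06, -7.91901182e-04,  1.50162770e-05]), 'ft_force': array([-0.93094129,  0.51175511,  0.20231157]), 'ft_torque': array([0.01746001, 0.00261165, 0.02022714]), 'grip_width': 0.08512423677201719}
```

View pics/scene0.png

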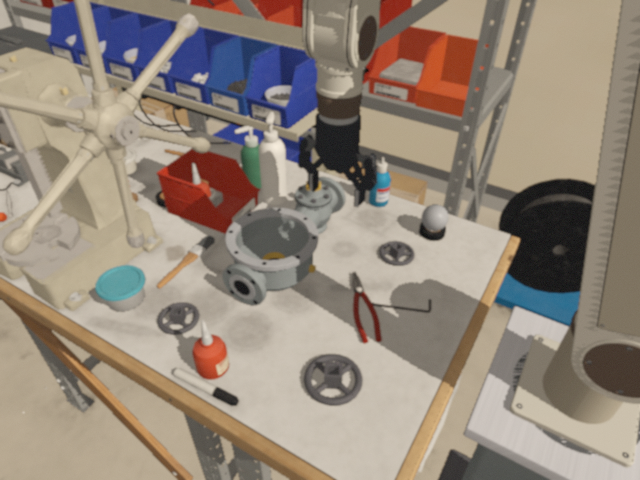

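View pics/side0.png

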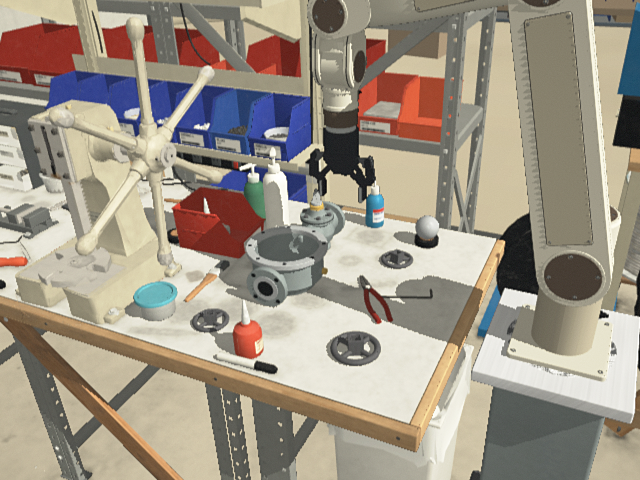

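View pics/wrist0.png

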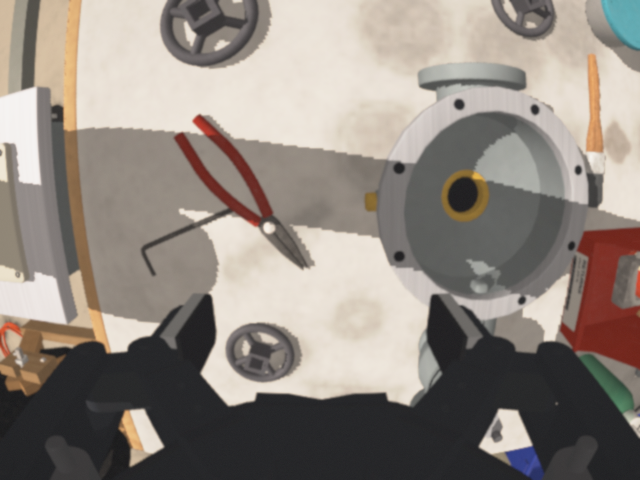

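The scene shows the valve with its chamber centre near (272,250), the ball at (434,219), and the oil can at (210,355). There are three handwheels, at (397,252), (178,318) and (332,379). In the wrist view the seat ring is at (465,195), and one wheel at (262,352) is fully visible. Next I'll measure the wheel sizes.

```bash
python3 - <<'E'
from h import *
import pickle
cs=pickle.load(open('c0.pkl','rb'))
def wheel(n,u,v,w):
    c=cs[n]; g=cv2.cvtColor(c['color'],cv2.COLOR_RGB2HSV); 
    m=((g[:,:,2]<100)).astype(np.uint8)
    y0,x0=max(v-w,0),max(u-w,0); s=m[y0:v+w,x0:u+w]
    n_,l,st,_=cv2.connectedComponentsWithStats(s); k=1+np.argmax(st[1:,4])
    cnt=cv2.findContours((l==k).astype(np.uint8),cv2.RETR_EXTERNAL,cv2.CHAIN_APPROX_NONE)[0]
    p=max(cnt,key=len)[:,0]+[x0,y0]
    P=np.array([onz(c,*q,.01)[:2] for q in p])
    (a,b),r=cv2.minEnclosingCircle(P.astype(np.float32)*1000)
    print(n,u,v,'c',round(a),round(b),'d',round(2*r),'med',2*np.median(np.hypot(*(P*1000-[a,b]).T)).round(), st[k])
wheel('scene',397,252,26);wheel('scene',178,318,28);wheel('scene',332,379,38)
wheel('side',397,260,24);wheel('side',210,320,24);wheel('side',354,348,32)
wheel('wrist',262,352,42)
c,s=cs['scene'],cs['side']
print('ball',tri(c,(434,218),s,(427,229)), onz(c,434,218,.048),onz(s,427,229,.048))
w=cs['wrist']; print('seat',onz(w,464.5,195.5,.033))
print('can',onz(c,211,368,.01),'bot',onz(c,379,200,.01),onz(s,375,224,.01))
E
```

```text
scene 397 252 c 428 -168 d 80 med 68.0 [  8  17  34  22 354]
scene 178 318 c 723 233 d 70 med 56.0 [ 15  15  32  23 350]
scene 332 379 c 388 202 d 103 med 98.0 [  10   15   55   49 1141]
side 397 260 c 425 -172 d 90 med 72.0 [  8  14  24  19 200]
side 210 320 c 723 231 d 70 med 60.0 [ 11  14  30  17 266]
side 354 348 c 384 199 d 109 med 102.0 [  8  16  48  34 733]
wrist 262 352 c 428 -160 d 42 med 28.0 [ 25  22  31  27 345]
ball (array([ 0.38739608, -0.29760475,  0.04195136]), np.float64(0.0022878959309787935)) [ 0.38641662 -0.28914275  0.048     ] [ 0.38333776 -0.28738041  0.048     ]
seat [0.64038312 0.01700141 0.033     ]
can [0.5854445  0.29591161 0.01      ] bot [ 0.55125506 -0.33607188  0.01      ] [ 0.54719338 -0.32815683  0.01      ]
```

>>> apply_moves(moves=[[[-12,29,4,0],[-12,29,4,0],[-12,29,4,0],[-12,29,4,0],[-12,29,4,0],[-12,29,4,0],[-12,29,4,0],[-12,29,4,0],[-12,29,4,0],[-12,29,4,0]]], hand=1)

```text
clock: 1.15
eef_pos: [0.3763, -0.2966, 0.2034]
tool_rot: [1.0, 0.005, -0.002, -0.001]
ft_force: [0.2, -0.3, 0.3]
grip_width: 0.0856
```

```bash
cat > ball.py <<'E'
from h import *
import sys
c=wrist(sys.argv[1]); o=telemetry.get_obs(); print(o['clock'],o['eef_pos'].round(4),o['tool_rot'].round(3),o['grip_width'])
print('exp ball px',proj(c,[.385,-.288,.048]))
E
python3 ball.py w1.png
```

```text
1.2 [ 0.3745 -0.3003  0.2026] [ 1.     0.003 -0.004  0.   ] 0.08535761823347247
exp ball px (np.float64(330.89227413404217), np.float64(215.88081334471715))
```

View pics/w1.png

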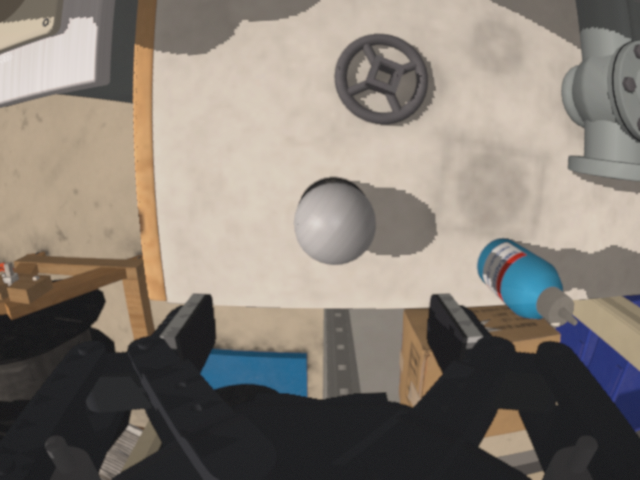

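The ball appears at (335,222) with a radius of 41 px, and the tape roll's edge shows above it.

```bash
python3 - <<'E'
from h import *
c=wrist()
g=cv2.cvtColor(c['color'],cv2.COLOR_RGB2GRAY)
h=cv2.HoughCircles(cv2.medianBlur(g,5),cv2.HOUGH_GRADIENT,1,100,param1=80,param2=20,minRadius=36,maxRadius=46)
print(h)
for p in h[0][:3]: print(onz(c,p[0],p[1],.048))
print(onz(c,335,222,.048),telemetry.get_obs()['eef_pos'])
E
```

```text
[[[336.5 217.5  42.1]
  [380.5  71.5  44.3]
  [542.5 284.5  43.2]
  [601.5  90.5  37.3]]]
[ 0.38724919 -0.29330395  0.048     ]
[ 0.41914586 -0.18050243  0.048     ]
[ 0.58120939 -0.35304818  0.048     ]
[ 0.38614047 -0.29687722  0.048     ] [ 0.37535826 -0.29813778  0.2028735 ]
```

>>> apply_moves(moves=[[[3,-1,18,0],[3,-1,18,0],[3,-1,18,0],[2,0,18,0],[0,0,18,0],[0,0,18,0],[0,0,18,0],[0,0,15,0],[0,0,10,0],[0,0,3,0]]])

```text
clock: 2.25
eef_pos: [0.3873, -0.2904, 0.043]
tool_rot: [1.0, 0.003, -0.003, -0.003]
ft_force: [-0.3, -0.5, -0.2]
grip_width: 0.0855
```

```bash
python3 ball.py w2.png
```

```text
2.3 [ 0.3873 -0.2904  0.043 ] [ 1.     0.003 -0.003 -0.003] 0.08539888112751566
exp ball px (np.float64(309.6823829005946), np.float64(321.8065084889483))
```

View pics/w2.png

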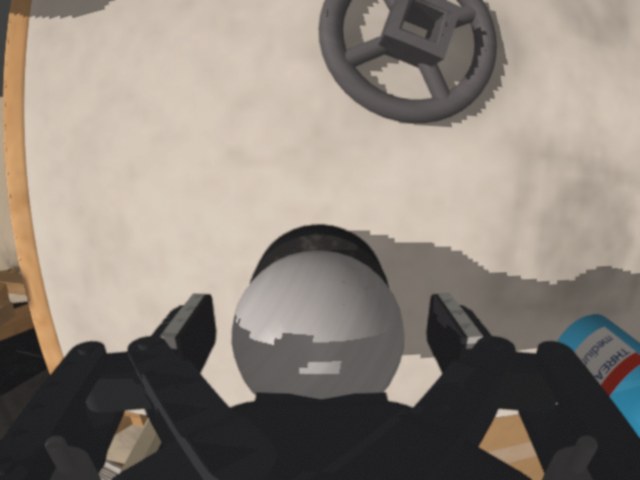

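The ball is between the jaws, centred at about (318,336). That puts it about 4 mm further along tool y, and the TCP is slightly low.

>>> apply_moves(moves=[[[0,3,-4,0],[0,1,-2,0],[0,0,0,0],[0,0,0,0],[0,0,0,0],[0,0,0,0],[0,0,0,0],[0,0,0,0],[0,0,0,0],[0,0,0,0]]], hand=-1)

```text
clock: 3.3
eef_pos: [0.3885, -0.2957, 0.0519]
tool_rot: [1.0, 0.003, -0.001, -0.002]
ft_force: [1.3, 0.2, -2.4]
grip_width: 0.0614
```

>>> apply_moves(moves=[[[0,0,-3,0],[0,0,-10,0],[0,0,-20,0],[0,0,-30,0],[0,0,-30,0],[0,0,-30,0],[0,0,-30,0],[0,0,-30,0],[0,0,-20,0],[0,0,0,0]]])

```text
clock: 4.3
eef_pos: [0.388, -0.2954, 0.2686]
tool_rot: [1.0, 0.003, -0.001, -0.001]
ft_force: [0.1, 0.7, -2.0]
grip_width: 0.0614
```

>>> apply_moves(moves=[[[12,-10,0,0],[24,-22,0,0],[26,-24,0,0],[26,-24,0,0],[26,-24,0,0],[26,-24,0,0],[26,-24,0,0],[26,-24,0,0],[24,-22,0,0],[12,-12,0,0]]])

```text
clock: 5.3
eef_pos: [0.6173, -0.0776, 0.2588]
tool_rot: [1.0, -0.001, -0.007, -0.002]
ft_force: [-0.1, -0.2, -2.5]
grip_width: 0.0617
```

```bash
python3 - <<'E'
from h import *
c=wrist('w3.png'); o=telemetry.get_obs(); print(o['clock'],o['eef_pos'],o['tool_rot'].round(3),o['grip_width'],o['ft_force'])
print(proj(c,[.64,.017,.033]),proj(c,[.64,.017,.104]))
E
```

```text
5.35 [ 0.61836223 -0.07587783  0.25809214] [ 1.     0.    -0.007 -0.003] 0.06178164638454142 [ 2.56593188  0.85735108 -1.74931242]
(np.float64(346.5114795726077), np.float64(110.91222497147415)) (np.float64(351.6548883655095), np.float64(103.66924741983158))
```

View pics/w3.png

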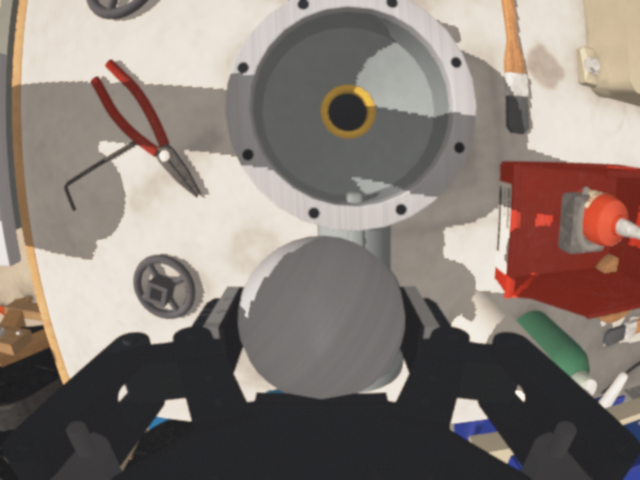

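Seat ring found at (348,111), against a predicted (346.5,111), so the chamber axis is confirmed at about (0.6405, 0.017). The ball is held centrally at (323,317).

>>> apply_moves(moves=[[[3,-10,0,0],[3,-12,0,0],[3,-12,0,0],[3,-12,0,0],[3,-12,0,0],[3,-12,0,0],[3,-12,0,0],[1,-8,0,0],[0,-3,0,0],[0,0,0,0]]])

```text
clock: 6.35
eef_pos: [0.6398, 0.0253, 0.2559]
tool_rot: [1.0, 0.0, -0.009, -0.003]
ft_force: [0.8, 0.1, -0.5]
grip_width: 0.0616
```

```bash
python3 - <<'E'
from h import *
c=wrist('w4.png'); o=telemetry.get_obs(); p=o['eef_pos'];print(o['clock'],p,o['tool_rot'].round(4),o['ft_force'])
print('tcp-4mm px',proj(c,p-[0,0,.004]),'ball px 323,317 ->',onz(c,323,317,p[2]-.004)-p)
E
```

```text
6.4 [0.63974782 0.02500445 0.25583694] [ 1.0e+00 -1.0e-04 -9.4e-03 -2.7e-03] [-0.26947983 -0.17303515 -1.02378751]
tcp-4mm px (np.float64(316.4936213232027), np.float64(317.2408004675224)) ball px 323,317 -> [ 0.00254448  0.0001316  -0.004     ]
```

>>> apply_moves(moves=[[[0,4,10,0],[0,3,20,0],[1,1,25,0],[0,0,25,0],[1,0,25,0],[0,0,25,0],[0,0,18,0],[0,0,10,0],[0,0,4,0],[0,0,0,0]]])

```text
clock: 7.4
eef_pos: [0.6365, 0.0082, 0.0838]
tool_rot: [1.0, -0.005, -0.01, -0.001]
ft_force: [0.1, -0.9, -0.9]
grip_width: 0.0615
```

>>> apply_moves(moves=[[[1,-4,0,0],[0,-4,1,0],[0,-1,2,0],[0,0,3,0],[0,0,3,0],[0,0,2,0],[0,0,0,0],[0,0,0,0],[0,0,0,0],[0,0,0,0]]])

```text
clock: 8.4
eef_pos: [0.6405, 0.0183, 0.0764]
tool_rot: [1.0, -0.005, -0.006, -0.001]
ft_force: [0.4, 0.9, -0.5]
grip_width: 0.0616
```

Ball centre is at about (0.641–0.643, 0.018, 0.072), 13 mm above the seat. I'll continue in small steps and watch the force.

>>> apply_moves(moves=[[[-1,0,2,0],[0,1,2,0],[0,0,2,0],[0,0,2,0],[0,0,1,0],[0,0,0,0],[0,0,0,0],[0,0,0,0],[0,0,0,0],[0,0,0,0]]])

```text
clock: 9.4
eef_pos: [0.6393, 0.0171, 0.0666]
tool_rot: [1.0, -0.005, -0.006, -0.001]
ft_force: [-0.6, 1.2, -1.8]
grip_width: 0.0612
```

>>> apply_moves(moves=[[[0,0,1,0],[0,0,1,0],[0,0,1,0],[0,0,1,0],[0,0,0,0],[0,0,0,0],[0,0,0,0],[0,0,0,0],[0,0,0,0],[0,0,0,0]]])

```text
clock: 10.4
eef_pos: [0.6393, 0.0171, 0.0624]
tool_rot: [1.0, -0.005, -0.006, -0.001]
ft_force: [0.0, 0.9, -1.3]
grip_width: 0.0614
```

>>> apply_moves(moves=[[[0,0,1,0],[0,0,0,0],[0,0,1,0],[0,0,0,0],[0,0,0,0],[0,0,0,0],[0,0,0,0],[0,0,0,0],[0,0,0,0],[0,0,0,0]]])

```text
clock: 11.4
eef_pos: [0.6396, 0.0171, 0.0607]
tool_rot: [1.0, -0.005, -0.005, -0.001]
ft_force: [-0.0, 0.2, -1.0]
grip_width: 0.0615
```

>>> apply_moves(moves=[[[0,0,1,0],[0,0,0,0],[0,0,0,0],[0,0,1,0],[0,0,0,0],[0,0,0,0],[0,0,0,0],[0,0,0,0],[0,0,0,0],[0,0,0,0]]])

```text
clock: 12.4
eef_pos: [0.6397, 0.017, 0.0605]
tool_rot: [1.0, -0.005, -0.005, -0.001]
ft_force: [-0.9, -0.4, 1.6]
grip_width: 0.0614
```

Contact felt: TCP stalled at 0.0605 with force up by about 3 N. Releasing with a modest opening.

>>> apply_moves(moves=[[[0,0,0,0],[0,0,0,0],[0,0,0,0],[0,0,0,0],[0,0,-2,0],[0,0,-4,0],[0,0,-6,0],[0,0,-10,0],[0,0,-15,0],[0,0,-20,0]]], hand=0.7)

```text
clock: 13.4
eef_pos: [0.6389, 0.0169, 0.1174]
tool_rot: [1.0, -0.005, -0.007, -0.001]
ft_force: [-0.4, -0.0, 0.5]
grip_width: 0.0725
```

>>> apply_moves(moves=[[[0,-10,-25,0],[-10,-10,-25,0],[-20,-10,-25,0],[-25,-15,-25,0],[-30,-20,0,0],[-35,-25,0,0],[-35,-25,0,0],[-35,-25,0,0],[-35,-25,0,0],[-15,-10,0,0]]], hand=1)

```text
clock: 14.4
eef_pos: [0.4007, 0.1989, 0.2378]
tool_rot: [1.0, -0.009, 0.005, -0.005]
ft_force: [0.1, -0.4, 0.2]
grip_width: 0.0858
```

```bash
python3 - <<'E'
from h import *
c=wrist('w5.png'); o=telemetry.get_obs(); p=o['eef_pos'];print(o['clock'],p,o['tool_rot'].round(4),o['grip_width'])
print('wheel px',proj(c,[.386,.2,.01]))
s=grab('scene','s5.png');d=grab('side','d5.png'); 
a=s['color'][150:320,200:360];b=d['color'][160:330,220:380]
cv2.imwrite('pics/cmb5.png',np.hstack([cv2.resize(x,None,fx=2.5,fy=2.5,interpolation=cv2.INTER_CUBIC) for x in(a,b)])[:,:,::-1])
print(proj(s,[.6405,.017,.059]),proj(d,[.6405,.017,.059]))
E
```

```text
14.45 [0.39950736 0.19961583 0.23804489] [ 0.9999 -0.0081  0.0049 -0.005 ] 0.08548533217694104
wheel px (np.float64(301.3558048917023), np.float64(209.99442139287444))
(np.float64(273.01850907154227), np.float64(250.39384905714823)) (np.float64(286.98015304392516), np.float64(260.8753689960104))
```

View pics/w5.png

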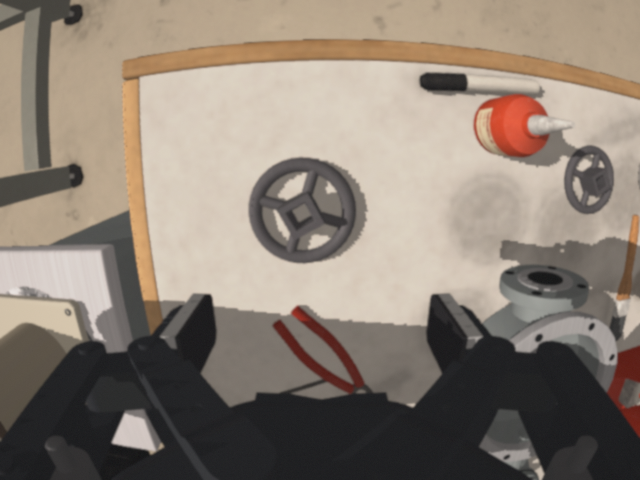

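View pics/cmb5.png

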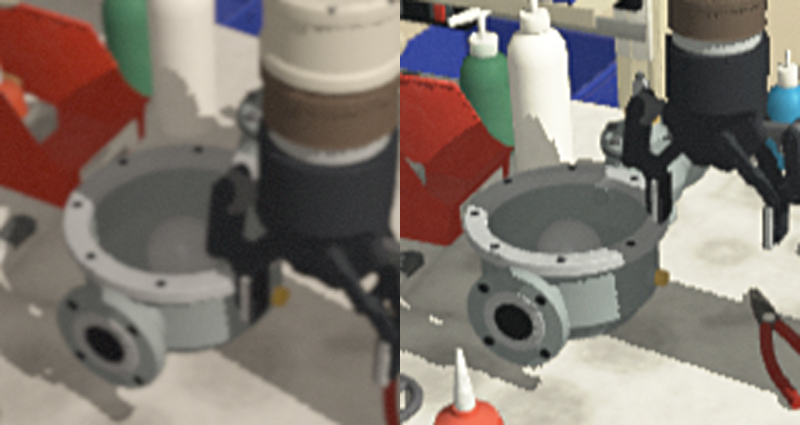

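The ball appears at scene (273,249) and side (287,258), against predicted seated positions of (273,250) and (287,261), so it is seated. The wheel is at (302,210), with spokes at image angles of roughly 15° + 90°k. Measuring its angle and centre next.

```bash
cat > wheel.py <<'E'
from h import *
def meas(c,u,v,w=62,th=95,lo=25,show=None):
    g=cv2.cvtColor(c['color'],cv2.COLOR_RGB2GRAY)
    m=(g<th).astype(np.uint8); m[:v-w]=0;m[v+w:]=0;m[:,:u-w]=0;m[:,u+w:]=0
    cnt=max(cv2.findContours(m,cv2.RETR_EXTERNAL,cv2.CHAIN_APPROX_NONE)[0],key=cv2.contourArea)
    P=np.array([onz(c,*q,.007)[:2] for q in cnt[:,0]])*1000
    (a,b),ax,_=cv2.fitEllipse(P.astype(np.float32)); print('rim c',a,b,ax)
    fill=np.zeros_like(m);cv2.drawContours(fill,[cnt],-1,1,-1)
    n,l,st,ce=cv2.connectedComponentsWithStats(fill&(1-m))
    an=[]
    for k in range(1,n):
        if st[k,4]<lo: continue
        p=onz(c,*ce[k],.01)[:2]*1000-[a,b]; t=np.degrees(np.arctan2(p[1],p[0])); print('hole',st[k,4],ce[k].round(1),p.round(1),t.round(1))
        if np.hypot(*p)>18: an.append(t)
    z=np.exp(4j*np.radians(an)).mean(); print('flat angle mod90',np.degrees(np.angle(z))/4)
if __name__=='__main__':
    c=wrist(); print(telemetry.get_obs()['eef_pos'])
    meas(c,302,210)
    cv2.imwrite('pics/wh.png',cv2.resize(c['color'][145:275,235:375],None,fx=4,fy=4,interpolation=cv2.INTER_CUBIC)[:,:,::-1])
E
python3 wheel.py
```

```text
[0.40380721 0.19773122 0.2375263 ]
rim c 388.5218200683594 198.01258850097656 (100.32002258300781, 103.18236541748047)
hole 880 [287.3 184.7] [-12.5  26.2] 115.5
hole 924 [326.7 196.3] [25. 14.] 29.3
hole 202 [298.8 211.4] [-2.3 -0.1] -177.0
hole 722 [274.4 225.8] [-26.7 -13.9] -152.4
hole 865 [317.6 237.1] [ 15.5 -26.3] -59.6
flat angle mod90 28.21101953766991
```

View pics/wh.png

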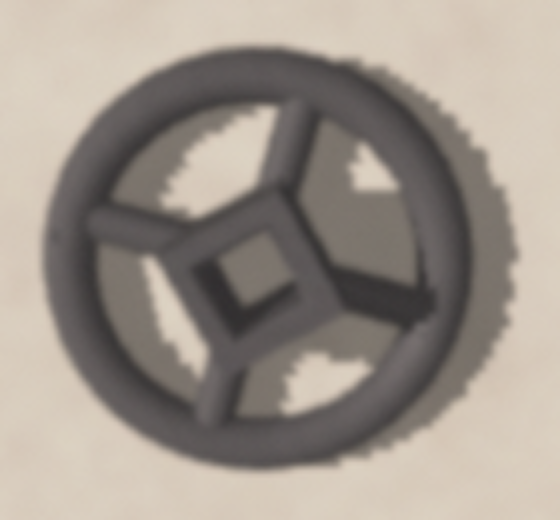

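Hub edges in the crop lie at image angles of −27.5° and 62.5°, so the world flat angle is about +28°, which matches the holes. Before gripping I'll look at the stem.

>>> apply_moves(moves=[[[12,22,-6,0],[22,44,-6,0],[22,44,-6,0],[22,44,-6,0],[22,44,-6,0],[22,44,-6,0],[22,44,-6,0],[22,44,0,0],[22,44,0,0],[12,22,0,0]]])

```text
clock: 15.6
eef_pos: [0.6005, -0.214, 0.2801]
tool_rot: [1.0, -0.015, 0.011, -0.003]
ft_force: [0.3, 0.5, 0.0]
grip_width: 0.0852
```

```bash
python3 - <<'E'
from h import *
import pickle
cs=pickle.load(open('c0.pkl','rb'))
c=wrist('w6.png'); pickle.dump(c,open('c6.pkl','wb')); o=telemetry.get_obs(); p=o['eef_pos'];print(o['clock'],p,o['tool_rot'].round(4),o['joint_pos'].round(2))
q=tri(cs['scene'],(315,183),cs['side'],(317,200)); print(q)
u,v=map(int,proj(c,[*q[0][:2],.16])); print(u,v)
for i in(.171,.162,.136): print(i,proj(c,[*q[0][:2],i]))
y0,x0=max(v-75,0),max(u-100,0)
print(x0,y0); cv2.imwrite('pics/st.png',cv2.resize(c['color'][y0:y0+150,x0:x0+200],None,fx=4,fy=4,interpolation=cv2.INTER_CUBIC)[:,:,::-1])
E
```

```text
15.65 [ 0.60132012 -0.21715555  0.27910954] [ 0.9998 -0.0163  0.0107 -0.0018] [-0.35  0.51  0.48  1.52  0.01  1.25]
(array([ 0.6204358 , -0.12080223,  0.16343032]), np.float64(0.004843106501964968))
340 100
0.171 (np.float64(341.73424758729084), np.float64(98.52473805726714))
0.162 (np.float64(340.6700780143953), np.float64(100.05908124076981))
0.136 (np.float64(337.9915530930275), np.float64(103.92926060230909))
240 25
```

View pics/st.png

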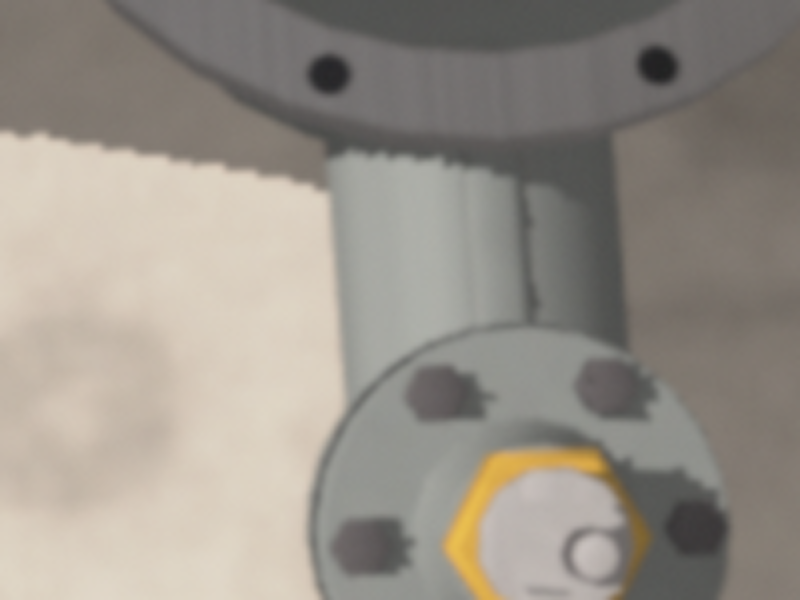

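The crop shows the stem lower down: thread tip at full-image (389,163) and the round collar near (379,161). I'll crop again around it with more contrast.

```bash
python3 - <<'E'
from h import *
import pickle
c=pickle.load(open('c6.pkl','rb'))
a=cv2.resize(c['color'][130:195,345:425],None,fx=9,fy=9,interpolation=cv2.INTER_CUBIC)
l=cv2.cvtColor(a,cv2.COLOR_RGB2LAB); l[:,:,0]=cv2.createCLAHE(6,(4,4)).apply(l[:,:,0]); a=cv2.cvtColor(l,cv2.COLOR_LAB2RGB)
cv2.imwrite('pics/st2.png',a[:,:,::-1])
print('tip',onz(c,389.3,163.3,.171),'collar',onz(c,379,161,.136))
E
```

```text
tip [ 0.6499554  -0.16251081  0.171     ] collar [ 0.64944062 -0.16300602  0.136     ]
```

View pics/st2.png

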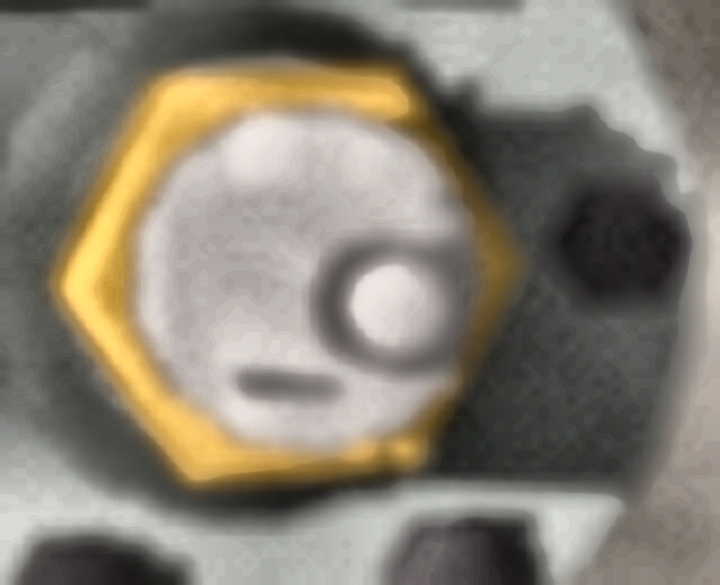

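Tip and collar rays both give a stem at (0.6497, −0.1627), which is 180 mm from the seat, so it fits. The square's angle is still ambiguous, so I'll take two closer shots and put them in one composite.

>>> apply_moves(moves=[[[8,2,6,0],[10,3,8,0],[10,3,8,0],[10,3,8,0],[8,2,8,0],[3,0,6,0],[0,0,4,0],[0,0,0,0],[0,0,0,0],[0,0,0,0]]])

```text
clock: 16.65
eef_pos: [0.6548, -0.2339, 0.2251]
tool_rot: [1.0, -0.017, 0.009, -0.003]
ft_force: [0.6, 0.1, 0.3]
grip_width: 0.0854
```

```bash
cat > st.py <<'E'
from h import *
import pickle,sys
c=wrist(sys.argv[1]+'.png'); pickle.dump(c,open(sys.argv[1]+'.pkl','wb')); o=telemetry.get_obs(); print(o['clock'],o['eef_pos'],o['tool_rot'].round(4))
for z in(.171,.162,.136): print(proj(c,[.6497,-.1627,z]))
E
python3 st.py A
```

```text
16.7 [ 0.65487697 -0.23393026  0.22534814] [ 0.9998 -0.017   0.009  -0.0025]
(np.float64(299.4234889030987), np.float64(132.1842430922153))
(np.float64(300.1310285504455), np.float64(132.58356512680075))
(np.float64(301.842624500168), np.float64(133.55079015326066))
```

>>> apply_moves(moves=[[[-8,0,0,0],[-12,0,0,0],[-12,0,0,0],[-12,0,0,0],[-12,0,0,0],[-12,0,0,0],[-8,0,0,0],[-4,0,0,0],[0,0,0,0],[0,0,0,0]]])

```text
clock: 17.7
eef_pos: [0.5728, -0.232, 0.2304]
tool_rot: [1.0, -0.017, 0.015, -0.0]
ft_force: [0.8, 0.7, -0.1]
grip_width: 0.0853
```

```bash
python3 st.py B; python3 - <<'E'
from h import *
import pickle
t=[]
for n in 'AB':
    c=pickle.load(open(n+'.pkl','rb')); u,v=map(int,proj(c,[.6497,-.1627,.15])); 
    a=np.pad(c['color'],((60,60),(60,60),(0,0)))[v+60-32:v+60+32,u+60-32:u+60+32]
    print(n,'crop origin',u-32,v-32)
    b=cv2.resize(a,(400,400),interpolation=cv2.INTER_CUBIC)
    t.append(cv2.convertScaleAbs(b,alpha=1.0))
cv2.imwrite('pics/AB.png',np.hstack(t)[:,:,::-1])
E
```

```text
17.75 [ 0.57290633 -0.23198693  0.23033816] [ 9.997e-01 -1.730e-02  1.460e-02 -4.000e-04]
(np.float64(457.0705338225241), np.float64(134.8159824319672))
(np.float64(450.8760172844238), np.float64(134.78516593702898))
(np.float64(435.49205221819534), np.float64(134.7913365540053))
A crop origin 268 101
B crop origin 411 102
```

View pics/AB.png

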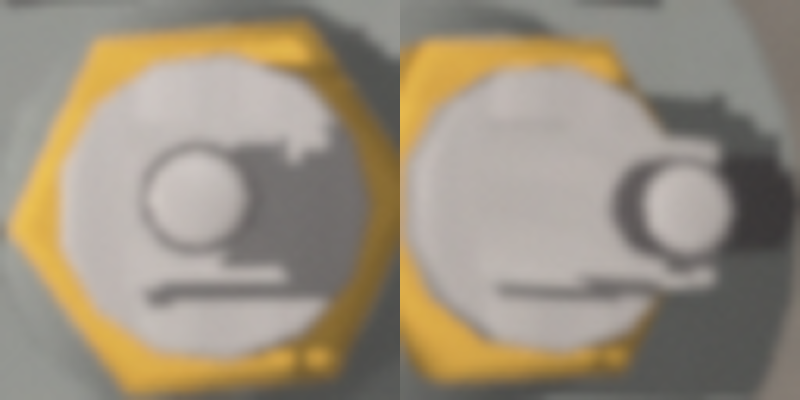

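A and B place the tip and collar within about 0.5 mm of prediction. The base edges of the square show as near-horizontal lines, the lower one at y≈290 and the upper at y≈123 in the crop. I'll fit the lower edge's angle numerically in all three frames.

```bash
python3 - <<'E'
from h import *
import pickle
for f in('c6.pkl','A.pkl','B.pkl'):
    c=pickle.load(open(f,'rb')); g=cv2.cvtColor(c['color'],cv2.COLOR_RGB2GRAY).astype(np.float32)
    # sample world grid on collar plane: rectified patch
    xs=np.arange(-14,14.01,.25); im=np.zeros((len(xs),len(xs)),np.float32); M=np.zeros(im.shape+(2,),np.float32)
    for i,y in enumerate(xs):
        for j,x in enumerate(xs): M[i,j]=proj(c,[.6497+x/1000,-.1627-y/1000,.136])
    im=cv2.remap(g,M[...,0],M[...,1],cv2.INTER_CUBIC)
    for nm,lo,hi in(('low',5,11),('up',-11,-5)):
        r=np.where((xs>=lo)&(xs<=hi))[0]; P=[]
        for j,x in enumerate(xs):
            if abs(x)>8: continue
            col=im[r,j]; k=col.argmin(); d=np.median(col)-col[k]
            if d>6 and 0<k<len(r)-1: P.append((x,-xs[r[k]],d))
        P=np.array(P)
        if len(P)>5:
            q=np.polyfit(P[:,0],P[:,1],1,w=P[:,2]); print(f,nm,len(P),'x',P[0,0],P[-1,0],'y@0',q[1].round(2),'deg',np.degrees(np.arctan(q[0])).round(1),'res',np.std(P[:,1]-np.polyval(q,P[:,0])).round(2))
E
```

```text
c6.pkl low 53 x -6.75 8.0 y@0 -7.81 deg 11.3 res 0.83
A.pkl low 44 x -7.25 3.5 y@0 -7.87 deg 0.3 res 0.15
A.pkl up 17 x -3.5 0.5 y@0 5.42 deg -1.9 res 0.18
B.pkl low 61 x -7.0 8.0 y@0 -8.25 deg 2.3 res 0.25
```

Stem square angle is about 0° (±3°), with its lower edge at −7.9 mm, as a 16 mm square should have. Now back to the wheel.

>>> apply_moves(moves=[[[-10,-24,0,0],[-20,-46,0,0],[-20,-48,0,0],[-20,-48,0,0],[-20,-48,0,0],[-20,-48,0,0],[-20,-48,0,0],[-20,-48,0,0],[-20,-44,0,0],[-12,-24,0,0]]])

```text
clock: 18.75
eef_pos: [0.4145, 0.1957, 0.2235]
tool_rot: [1.0, -0.021, 0.018, -0.001]
ft_force: [0.5, 0.1, -0.9]
grip_width: 0.0854
```

>>> apply_moves(moves=[[[0,0,4,-8],[0,0,8,-8],[0,0,8,-8],[0,0,8,-6],[0,0,8,0],[0,0,8,0],[0,0,6,0],[0,0,0,0],[0,0,0,0],[0,0,0,0]]])

```text
clock: 19.75
eef_pos: [0.4169, 0.204, 0.1719]
tool_rot: [0.968, 0.251, 0.02, 0.003]
ft_force: [0.2, 0.3, 0.1]
grip_width: 0.0852
```

```bash
python3 - <<'E'
from h import *
import pickle
from wheel import meas
from scipy.spatial.transform import Rotation as R
c=wrist('w8.png'); pickle.dump(c,open('w8.pkl','wb')); o=telemetry.get_obs(); r=R.from_quat(o['tool_rot']).as_matrix()
print(o['clock'],o['eef_pos'],'yaw x',np.degrees(np.arctan2(r[1,0],r[0,0])),'z',r[:,2].round(3))
u,v=map(int,proj(c,[.388,.199,.007])); print(u,v)
meas(c,u,v,w=100,lo=60)
d=pickle.load(open('c0.pkl','rb'))
E
```

```text
19.8 [0.4170242  0.20407716 0.17202603] yaw x 29.14704747333036 z [ 0.04   0.005 -0.999]
276 207
rim c 387.7456970214844 198.03436279296875 (102.74313354492188, 104.65570831298828)
hole 1304 [277.1 173. ] [-12.1  26.2] 114.7
hole 1054 [238.6 208.8] [-26.1 -13.4] -152.9
hole 1120 [309.7 207.2] [23.1 14.5] 32.2
hole 256 [273.6 209. ] [-1.3 -0.3] -165.6
hole 781 [274.2 244.8] [ 12.7 -26.3] -64.2
hole 145 [296.9 254.9] [ 32.9 -25.1] -37.4
flat angle mod90 31.127388345072944
```

>>> apply_moves(moves=[[[-4,-1,6,0],[-6,-2,12,0],[-6,-2,12,0],[-6,-2,14,0],[-6,-2,14,0],[-4,-1,14,0],[-2,-1,10,0],[0,0,6,0],[0,0,0,0],[0,0,0,0]]])

```text
clock: 20.8
eef_pos: [0.384, 0.1972, 0.08]
tool_rot: [0.968, 0.251, 0.022, 0.002]
ft_force: [-0.4, 0.3, -0.3]
grip_width: 0.0853
```

```bash
cat > hub.py <<'E'
from h import *
import sys
from scipy.spatial.transform import Rotation as R
c=wrist(sys.argv[1]); o=telemetry.get_obs(); r=R.from_quat(o['tool_rot']).as_matrix()
p=o['eef_pos'];print(o['clock'],p,'yaw x',np.degrees(np.arctan2(r[1,0],r[0,0])),'z',r[:,2].round(3),'joints',o['joint_pos'].round(2))
t=np.array([float(a) for a in sys.argv[2:5]]); print('tool-frame move mm',r.T@(t-p)*1000)
E
python3 hub.py w9.png .388 .198 .033
```

```text
20.85 [0.38410211 0.19726403 0.08007255] yaw x 29.04871028544269 z [ 0.044  0.007 -0.999] joints [ 0.48  0.24 -0.48  0.81 -0.01  1.55]
tool-frame move mm [ 1.76598757  0.54173549 47.20326375]
```

>>> apply_moves(moves=[[[2,1,6,0],[0,0,10,0],[0,0,10,0],[0,0,8,0],[0,0,6,0],[0,0,4,0],[0,0,0,0],[0,0,0,0],[0,0,0,0],[0,0,0,0]]])

```text
clock: 21.85
eef_pos: [0.3901, 0.1983, 0.0332]
tool_rot: [0.968, 0.25, 0.024, 0.002]
ft_force: [-0.7, 0.1, -0.5]
grip_width: 0.0855
```

```bash
python3 hub.py w10.png .388 .198 .034; python3 - <<'E'
from h import *
c=wrist()
print(proj(c,[.388,.198,.036]))
# hub top rectified check: fit brightness edges of top face about predicted centre
g=cv2.cvtColor(c['color'],cv2.COLOR_RGB2GRAY)
u,v=map(int,proj(c,[.388,.198,.036]))
s=g[max(v-40,0):v+40,u-40:u+40]
m=(s>95).astype(np.uint8)
n,l,st,ce=cv2.connectedComponentsWithStats(m)
for k in range(1,n):
    if 60<st[k,4]<1500: q=ce[k]+[u-40,max(v-40,0)]; print(st[k],q.round(1),onz(c,*q,.036).round(4),onz(c,*q,0).round(4))
E
```

```text
21.9 [0.39011694 0.19833115 0.03324259] yaw x 29.02838663944093 z [ 0.047  0.009 -0.999] joints [ 0.48  0.32 -0.53  0.68 -0.01  1.54]
tool-frame move mm [-1.9756779  -0.72485648 -0.85794191]
(np.float64(311.288734366978), np.float64(321.3267623631065))
[ 17  13  38   5 152] [306.7 296.4] [0.3816 0.2063 0.036 ] [ 0.3899  0.1915 -0.    ]
[41 38 23 23 95] [326.9 336.1] [0.3963 0.195  0.036 ] [0.409  0.1769 0.    ]
[ 11  72  50   5 203] [306.6 354.8] [0.3936 0.1838 0.036 ] [0.4054 0.1624 0.    ]
```

>>> apply_moves(moves=[[[0,0,0,0],[0,0,0,0],[0,0,0,0],[0,0,0,0],[0,0,0,0],[0,0,0,0],[0,0,0,0],[0,0,0,0],[0,0,0,0],[0,0,0,0]]], hand=-1)

```text
clock: 22.95
eef_pos: [0.3885, 0.1973, 0.0338]
tool_rot: [0.968, 0.25, 0.022, 0.002]
ft_force: [-0.6, -0.6, 1.3]
grip_width: 0.0306
```

>>> apply_moves(moves=[[[0,0,-4,0],[0,0,-12,0],[0,0,-20,0],[0,0,-30,0],[0,0,-30,0],[0,0,-30,0],[0,0,-30,0],[0,0,-25,0],[0,0,-10,0],[0,0,0,0]]])

```text
clock: 23.95
eef_pos: [0.3745, 0.1934, 0.226]
tool_rot: [0.968, 0.251, 0.013, 0.004]
ft_force: [0.1, 1.1, -4.7]
grip_width: 0.0305
```

```bash
python3 hub.py w11.png .6497 -.1627 .24
```

```text
24.0 [0.37405049 0.19316286 0.22514975] yaw x 29.03502606427671 z [ 0.027 -0.002 -1.   ] joints [ 0.49  0.08 -0.25  1.22 -0.01  1.55]
tool-frame move mm [ 68.60657652 445.0695025   -6.91618382]
```

>>> apply_moves(moves=[[[0,0,-3,5],[0,0,-3,8],[0,0,-3,8],[0,0,-3,8],[8,10,0,0],[18,24,0,0],[24,32,0,0],[24,32,0,0],[24,32,0,0],[24,32,0,0]]])

```text
clock: 25.0
eef_pos: [0.4839, 0.0239, 0.2178]
tool_rot: [1.0, -0.005, -0.005, 0.006]
ft_force: [-0.1, 2.4, -3.8]
grip_width: 0.0308
```

>>> apply_moves(moves=[[[24,32,-2,0],[24,32,-2,0],[24,32,-2,0],[24,32,-2,0],[24,32,0,0],[16,22,0,0],[6,8,0,0],[0,0,0,0],[0,0,0,0],[0,0,0,0]]])

```text
clock: 26.0
eef_pos: [0.6209, -0.1798, 0.1947]
tool_rot: [1.0, -0.008, -0.026, 0.002]
ft_force: [0.9, 1.0, -4.1]
grip_width: 0.0305
```

```bash
python3 hub.py w12.png .6497 -.1627 .225
```

```text
26.05 [ 0.62078109 -0.17954872  0.19474073] yaw x -0.9514263266440824 z [-0.053 -0.003 -0.999] joints [-0.27  0.6   0.41  1.43 -0.02  1.31]
tool-frame move mm [ 27.00847873 -17.20783378 -31.78425652]
```

The tool sagged to z = 0.195, so the stem tip may be inside the wheel's rim, though forces are normal. I'll go straight up first, then sideways.

>>> apply_moves(moves=[[[-1,0,-10,0],[-1,0,-15,0],[0,0,-15,0],[0,0,-5,0],[6,-4,0,0],[7,-5,0,0],[7,-5,0,0],[5,-3,0,0],[0,0,0,0],[0,0,0,0]]])

```text
clock: 27.05
eef_pos: [0.6472, -0.1557, 0.2412]
tool_rot: [1.0, -0.005, -0.027, 0.001]
ft_force: [-0.2, -0.8, -4.4]
grip_width: 0.0304
```

```bash
python3 hub.py w13.png .6497 -.1627 .225
```

```text
27.1 [ 0.64714113 -0.15563135  0.24108518] yaw x -0.5562023405976045 z [-0.054 -0.002 -0.999] joints [-0.23  0.64  0.6   1.58 -0.01  1.35]
tool-frame move mm [ 3.49317282  6.99907537 15.93917257]
```

>>> apply_moves(moves=[[[2,3,0,0],[2,3,0,0],[1,1,4,0],[0,0,6,0],[0,0,6,0],[1,0,5,0],[0,0,2,0],[0,0,0,0],[0,0,0,0],[0,0,0,0]]])

```text
clock: 28.1
eef_pos: [0.6508, -0.1646, 0.2146]
tool_rot: [1.0, -0.006, -0.028, 0.001]
ft_force: [-0.1, 0.0, -3.8]
grip_width: 0.0309
```

```bash
python3 hub.py w14.png .6512 -.1627 .190
```

```text
28.15 [ 0.65086344 -0.1645526   0.21471155] yaw x -0.6647206445132444 z [-0.057 -0.002 -0.998] joints [-0.24  0.66  0.57  1.53 -0.02  1.34]
tool-frame move mm [ 1.71302067 -1.92004913 24.64923596]
```

>>> apply_moves(moves=[[[1,-1,2,0],[0,0,4,0],[0,0,4,0],[1,0,4,0],[0,0,4,0],[0,0,3,0],[0,0,2,0],[0,0,0,0],[0,0,0,0],[0,0,0,0]]])

```text
clock: 29.15
eef_pos: [0.652, -0.1642, 0.1901]
tool_rot: [1.0, -0.006, -0.028, 0.002]
ft_force: [1.3, -0.5, -5.8]
grip_width: 0.031
```

```bash
python3 hub.py w15.png .6510 -.1635 .173; python3 -c "
from h import *
print(telemetry.get_obs()['ft_force'],telemetry.get_obs()['ft_torque'])"
```

```text
29.2 [ 0.65197948 -0.1642293   0.19005504] yaw x -0.6905153948308775 z [-0.055 -0.003 -0.998] joints [-0.24  0.67  0.51  1.47 -0.02  1.34]
tool-frame move mm [-0.04275141 -0.78547625 17.08059688]
[-0.26251643 -0.97989017 -4.04481741] [-0.1524299  -0.09551448  0.01270447]
```

The underside is at about 0.156, already below the square's top at 0.162, with no contact force, so the bore is over the stem.

>>> apply_moves(moves=[[[0,-1,2,0],[0,0,2,0],[0,0,2,0],[0,0,2,0],[0,0,2,0],[0,0,1,0],[0,0,0,0],[0,0,0,0],[0,0,0,0],[0,0,0,0]]])

```text
clock: 30.2
eef_pos: [0.6518, -0.1647, 0.1796]
tool_rot: [1.0, -0.006, -0.026, 0.003]
ft_force: [0.2, -1.9, -2.6]
grip_width: 0.0308
```

>>> apply_moves(moves=[[[0,0,2,0],[0,0,2,0],[0,0,1,0],[0,0,1,0],[0,0,1,0],[0,0,0,0],[0,0,0,0],[0,0,0,0],[0,0,0,0],[0,0,0,0]]])

```text
clock: 31.2
eef_pos: [0.6512, -0.1652, 0.1724]
tool_rot: [1.0, -0.007, -0.026, 0.004]
ft_force: [0.4, -1.7, -2.3]
grip_width: 0.0307
```

>>> apply_moves(moves=[[[0,0,1,0],[0,0,1,0],[0,0,1,0],[0,0,1,0],[0,0,0,0],[0,0,0,0],[0,0,0,0],[0,0,0,0],[0,0,0,0],[0,0,0,0]]])

```text
clock: 32.2
eef_pos: [0.6511, -0.1653, 0.1706]
tool_rot: [1.0, -0.007, -0.025, 0.004]
ft_force: [0.1, -2.1, 0.5]
grip_width: 0.0307
```

The wheel stopped at TCP z = 0.1706 against an expected 0.170 for home, and the force is rising. Releasing.

>>> apply_moves(moves=[[[0,0,0,0],[0,0,0,0],[0,0,0,0],[0,0,0,0],[0,0,0,0],[0,0,0,0],[0,0,0,0],[0,0,-2,0],[0,0,-5,0],[0,0,-8,0]]], hand=1)

```text
clock: 33.2
eef_pos: [0.6528, -0.1629, 0.1853]
tool_rot: [1.0, -0.006, -0.025, 0.002]
ft_force: [-0.6, -1.1, -0.1]
grip_width: 0.0855
```

>>> apply_moves(moves=[[[0,0,-15,0],[0,0,-20,0],[0,0,-25,0],[-10,0,-20,0],[-20,0,-5,0],[-30,0,0,0],[-40,0,0,0],[-40,0,0,0],[-40,0,0,0],[-20,0,0,0]]])

```text
clock: 34.2
eef_pos: [0.4549, -0.1603, 0.2899]
tool_rot: [1.0, -0.005, -0.019, 0.004]
ft_force: [0.6, 0.5, 0.4]
grip_width: 0.0854
```

```bash
python3 - <<'E'
from h import *
o=telemetry.get_obs(); print(o['clock'],o['eef_pos'],o['grip_width'],o['ft_force'])
s=grab('scene','s9.png');d=grab('side','d9.png');w=wrist('w9b.png')
for n,c in(('scene',s),('side',d),('wrist',w)):
    print(n,'pred wheel c@.143',proj(c,[.6497,-.1627,.143]),'tip',proj(c,[.6497,-.1627,.171]),'ball',proj(c,[.6405,.017,.059]))
    u,v=map(int,proj(c,[.6497,-.1627,.143]))
    if not(0<u<640 and 0<v<480): continue
    g=cv2.cvtColor(c['color'],cv2.COLOR_RGB2HSV); m=((g[...,2]<105)&(g[...,1]<80)).astype(np.uint8)
    W=45 if n!='wrist' else 90; k=np.zeros_like(m);k[max(v-W,0):v+W,max(u-W,0):u+W]=1;m*=k
    cnt=max(cv2.findContours(m,cv2.RETR_EXTERNAL,cv2.CHAIN_APPROX_NONE)[0],key=cv2.contourArea)
    x,y,a,b=cv2.boundingRect(cnt);print('dark box',x,y,x+a,y+b)
    th=np.linspace(0,6.28,60);Q=np.array([proj(c,[.6497+.053*np.cos(t),-.1627+.053*np.sin(t),z]) for t in th for z in(.136,.150)]);print('pred rim box',Q.min(0).round(),Q.max(0).round())
np.save('x.npy',0)
a=s['color'][130:290,210:370];b=d['color'][150:310,220:380]
cv2.imwrite('pics/fin.png',np.hstack([cv2.resize(x,(400,400),interpolation=cv2.INTER_CUBIC) for x in(a,b)])[:,:,::-1])
E
```

```text
34.2 [ 0.4549244  -0.160282    0.28989129] 0.08537304662249906 [0.6108738  0.47118131 0.38768485]
scene pred wheel c@.143 (np.float64(312.6573897735083), np.float64(177.556630872283)) tip (np.float64(312.6270247130216), np.float64(167.14285779319636)) ball (np.float64(273.01850907154227), np.float64(250.39384905714823))
dark box 291 162 342 211
pred rim box [290. 163.] [336. 193.]
side pred wheel c@.143 (np.float64(315.1341051622949), np.float64(199.09912128597625)) tip (np.float64(314.73067749811594), np.float64(189.21065559337706)) ball (np.float64(286.98015304392516), np.float64(260.8753689960104))
dark box 296 186 335 226
pred rim box [295. 188.] [336. 211.]
wrist pred wheel c@.143 (np.float64(552.8905245178522), np.float64(230.6412188056752)) tip (np.float64(570.4651692221277), np.float64(239.7133330327268)) ball (np.float64(507.7511436311681), np.float64(38.86954566311326))
dark box 464 140 602 289
pred rim box [496. 168.] [603. 291.]
```

The view limit is reached, so I'll check the wheel numerically: compare the actual rim edge with the predicted outline for a level, home wheel and one 6 mm high.

```bash
python3 - <<'E'
from h import *
c=wrist(); g=cv2.GaussianBlur(cv2.cvtColor(c['color'],cv2.COLOR_RGB2GRAY),(3,3),0).astype(np.float32)
def edges(z0):
    out=[]
    for t in range(0,360,15):
        r=np.arange(44,63,.25); uv=np.array([proj(c,[.6497+x/1000*np.cos(np.radians(t)),-.1627+x/1000*np.sin(np.radians(t)),z0]) for x in r],np.float32)
        s=cv2.remap(g,uv[:,0][None],uv[:,1][None],cv2.INTER_LINEAR)[0]; d=np.gradient(s); k=d.argmax(); out.append((t,r[k],d[k]))
    return np.array(out)
for z in(.143,.149):
    e=edges(z); k=(e[:,2]>3); t=np.radians(e[k,0]); A=np.c_[np.ones(k.sum()),np.cos(t),np.sin(t)]
    for _ in range(4):
        w=np.ones(len(t)) if _==0 else 1/(1+(res/1)**2)
        q=np.linalg.lstsq(A*w[:,None],e[k,1]*w,rcond=None)[0]; res=e[k,1]-A@q
    print(z,'R,dx,dy',q.round(2),'n',k.sum(),'med|res|',np.median(abs(res)).round(2))
    print([(int(a),float(b)) for a,b,_ in e[k]])
E
```

```text
0.143 R,dx,dy [54.3   1.84  1.04] n 22 med|res| 0.61
[(0, 56.0), (15, 56.5), (45, 56.25), (60, 53.75), (75, 53.25), (90, 53.75), (105, 53.25), (135, 56.75), (150, 53.25), (165, 53.5), (180, 52.5), (195, 58.25), (210, 53.5), (225, 51.5), (240, 52.25), (255, 52.0), (270, 52.75), (285, 53.5), (300, 54.25), (315, 55.25), (330, 56.75), (345, 56.25)]
0.149 R,dx,dy [52.89 -2.34  1.76] n 23 med|res| 0.63
[(0, 51.5), (15, 51.5), (45, 52.0), (60, 52.0), (75, 53.0), (90, 53.5), (105, 54.75), (120, 57.0), (135, 56.5), (150, 56.25), (165, 56.25), (180, 55.25), (195, 59.0), (210, 53.5), (225, 51.75), (240, 51.5), (255, 55.0), (270, 50.5), (285, 50.0), (300, 50.25), (315, 50.0), (330, 50.5), (345, 50.75)]
```

The outline matches a level, centred wheel, but leaves about 2.5 mm of doubt in height. I'll press lightly on the hub's top with the fingers about 25 mm apart, so they straddle the stem, to make sure it is home.

>>> apply_moves(moves=[[[12,0,0,0],[26,0,0,0],[30,0,0,0],[30,0,0,0],[30,0,0,0],[28,0,0,0],[20,0,0,0],[10,0,4,0],[3,0,8,0],[0,0,4,0]]], hand=-0.41)

```text
clock: 35.4
eef_pos: [0.6673, -0.1608, 0.2599]
tool_rot: [1.0, -0.002, -0.015, 0.004]
ft_force: [-0.3, -0.1, -0.6]
grip_width: 0.0254
```

```bash
python3 hub.py w20.png .6505 -.1627 .2; python3 -c "
from h import *
print(telemetry.get_obs()['grip_width'])"
```

```text
35.45 [ 0.66660503 -0.16073712  0.25928493] yaw x -0.25521037850477724 z [-0.032 -0.008 -0.999] joints [-0.23  0.67  0.7   1.63 -0.02  1.35]
tool-frame move mm [-14.17723044   1.55503905  59.78725764]
0.025391312947486915
```

>>> apply_moves(moves=[[[-5,1,4,0],[-5,0,10,0],[-3,0,12,0],[-1,0,12,0],[0,0,10,0],[0,0,6,0],[0,0,2,0],[0,0,0,0],[0,0,0,0],[0,0,0,0]]])

```text
clock: 36.45
eef_pos: [0.6478, -0.1625, 0.2043]
tool_rot: [1.0, -0.003, -0.015, 0.004]
ft_force: [-0.5, -0.5, 0.3]
grip_width: 0.0252
```

>>> apply_moves(moves=[[[0,0,1,0],[0,0,1,0],[0,0,1,0],[0,0,1,0],[0,0,1,0],[0,0,1,0],[0,0,1,0],[0,0,1,0],[0,0,1,0],[0,0,1,0]]])

```text
clock: 37.45
eef_pos: [0.6483, -0.1627, 0.1944]
tool_rot: [1.0, -0.003, -0.014, 0.005]
ft_force: [0.2, -0.2, -0.2]
grip_width: 0.0252
```

>>> apply_moves(moves=[[[1,0,1,0],[0,0,1,0],[0,0,1,0],[0,0,1,0],[0,0,1,0],[0,0,1,0],[0,0,1,0],[0,0,1,0],[0,0,2,0],[0,0,2,0]]])

```text
clock: 38.45
eef_pos: [0.6499, -0.1627, 0.189]
tool_rot: [1.0, -0.003, -0.01, 0.005]
ft_force: [-3.9, 0.5, 9.6]
grip_width: 0.0251
```

The fingers stopped at TCP 0.189, so the tips are at 0.172, exactly the hub top of a wheel that is home. One firmer push, then retreat.

>>> apply_moves(moves=[[[0,0,3,0],[0,0,3,0],[0,0,3,0],[0,0,3,0],[0,0,3,0],[0,0,0,0],[0,0,0,0],[0,0,0,0],[0,0,0,0],[0,0,0,0]]])

```text
clock: 39.45
eef_pos: [0.6492, -0.1628, 0.189]
tool_rot: [1.0, -0.002, -0.004, 0.007]
ft_force: [-0.5, 0.5, 4.5]
grip_width: 0.0252
```

>>> apply_moves(moves=[[[0,0,-3,0],[0,0,-8,0],[0,0,-20,0],[0,0,-25,0],[-15,0,-25,0],[-30,0,-10,0],[-40,0,0,0],[-40,0,0,0],[-40,0,0,0],[-20,0,0,0]]])

```text
clock: 40.45
eef_pos: [0.4611, -0.1602, 0.2837]
tool_rot: [1.0, -0.001, -0.006, 0.007]
ft_force: [-0.1, 0.1, 0.1]
grip_width: 0.0253
```

```bash
python3 - <<'E'
from h import *
import pickle
cs=pickle.load(open('c0.pkl','rb'))
o=telemetry.get_obs(); print(o['clock'],o['eef_pos'],o['ft_force'])
for n in('scene','side'):
    c=grab(n); z=cs[n]['color']
    def hue(im,lo,hi):
        g=cv2.cvtColor(im,cv2.COLOR_RGB2HSV); return ((g[...,0]>=lo)&(g[...,0]<=hi)&(g[...,1]>130)&(g[...,2]>70)).astype(np.uint8)
    boxes={'scene':((190,330,235,380),(368,155,395,210)),'side':((230,310,268,360),(362,185,388,230))}[n]
    for b,(lo,hi) in zip(boxes,((0,12),(90,115))):
        f=lambda im:[round(float(q.mean()),1) for q in np.nonzero(hue(im[b[1]:b[3],b[0]:b[2]],lo,hi))]
        print(n,f(z),f(c['color']))
    u,v=proj(c,[.6405,.017,.059]); g=cv2.medianBlur(cv2.cvtColor(c['color'],cv2.COLOR_RGB2GRAY),3)
    h=cv2.HoughCircles(g[int(v)-30:int(v)+30,int(u)-30:int(u)+30],cv2.HOUGH_GRADIENT,1,20,param1=40,param2=8,minRadius=9,maxRadius=16)
    if h is not None: print('ball circles',(h[0][:3]+[int(u)-30,int(v)-30,0]).round(1).tolist(),'pred',round(u,1),round(v,1))
E
```

```text
40.45 [ 0.46109643 -0.16024363  0.28366557] [-0.11605407  0.09605068  0.12840121]
scene [27.0, 18.8] [27.0, 18.8]
scene [31.3, 11.5] [30.3, 10.5]
ball circles [[259.5, 249.5, 9.6], [264.5, 228.5, 14.1]] pred 273.0 250.4
side [29.0, 16.5] [29.0, 16.6]
side [23.7, 11.3] [23.6, 11.3]
ball circles [[284.5, 261.5, 13.2], [267.5, 282.5, 11.0], [302.5, 250.5, 15.4]] pred 287.0 260.9
```

Neither the oil can nor the bottle has moved; the bottle's 1 px change in the scene view goes with the gripper hiding part of it in the first picture. The wheel did not move when pressed. Handing in.

```bash
python3 -c "
from workcell import workorder; print(workorder.job_done())"
```

```text
the job is handed in; nothing more can be done
None
```

I set the ball on its seat and fitted the handwheel home on the stem, then let go of both. I handed the job in at about 40.5 s, with the arm clear of everything.

- **Ball:** I lowered it in until I felt light contact, about 3 N with the TCP at 60.5 mm, then released it. Just after release it showed within 1–3 px of its predicted seated position in both fixed cameras. In the last automatic check, the side camera gave a weak match about 2.5 px off. The scene camera's circle search found nothing that matched the ball, so that view confirms nothing.
- **Handwheel:** I used the 106 mm one. It stopped on the collar with the TCP at 170.6 mm, against 170 mm expected. The rim outline looked level and centred but left about 2.5 mm of doubt in height. I then pressed the hub top lightly with the fingertips: they stopped at 172 mm, the height of a wheel that is home. A further push did not move it.
- **Oil can and dropper bottle:** neither moved. The can was unchanged in both views. The bottle changed by about 1 px in the scene view only, most likely because the gripper hid part of it in the first picture.
- **Close call:** on the way to the stem the arm sagged, and the wheel came down beside the stem's tip. Forces stayed normal, and I lifted it clear before fitting it.
- **Not checked by eye:** the 12-picture limit was reached before the end, so the final wheel, can and bottle checks are numeric only.

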